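Stack the guide-post spacers and lock them with the swing keeper

ROBOT

A 6-joint arm with a two-finger parallel gripper is mounted at the origin on the work surface. World frame = base frame: x ahead of the robot, y to its left, z up, the work surface at z = 0. Lengths are in mm, angles in rad, forces in N, time in s.
With the tool pointing down it reaches from about 325 to 900 mm from the base axis. Payload 6.1 kg.
Tool frame: the origin (TCP) lies at the very end of the fingers, on their centre line; the grasp point (between the pads) lies 19 mm behind it; y points along the fingers, x is the direction in which the jaws open and shut, and the axes are right-handed (so a half turn about y gives the same grasp; the last joint's range is limited). The gripper opens to 85 mm and grips with 20 to 120 N. Pads are 22 mm wide; open, the fingers measure 114 mm over their backs; the gripper's body (76 mm by 85 mm) begins 54 mm behind the grasp point. The pads swing forward as they close: fully open they stand 13 mm farther back than shut.
Start: joints at [-1.262, 0.22, 1.526, -0, 1.395, -0.126], TCP at [263.26, -566.842, 231.3] pointing down, gripper open.
Joint ranges: [-2.98, 2.98], [-0.91, 2.08], [0.09, 2.57], [-1.24, 4.39], [0.2, 2.65], [-2.68, 2.68]. Speed limits (rad/s): [2.57, 2.57, 3.01, 3.14, 3.14, 3.14].

INTERFACE

Orientations are given as a 3x3 rotation matrix whose columns are the frame's x, y, z axes.
In Python, from bench import r, cams, ticket gives the robot as it stands. The module is installed in compiled form; this text tells all that it offers.
- The arm moves only by the shell command python3 -m inch 'ROWS' [OPENING]. ROWS is JSON, one flat list of numbers, 6 for each row, row after row: the shift along the tool's x, y, z in m, then the turn, a rotation vector about the tool's x, y, z in rad. In form: [tx, ty, tz, wx, wy, wz, tx, ty, tz, wx, wy, wz, ...]. A call has 1 to 20 rows; each row is the pose to reach, as a shift and turn from the pose commanded when the call began, along the tool's axes at that moment; what a row does not reach only later rows make up. A row lasts 1/12 s, in which the tool goes at most 41.7 mm and 7.16 degrees, less where a joint would pass 70% of its speed; a pose out of reach is approached as far as the arm can. A call with a gripper value outside its range is refused whole. OPENING is the opening, from 0 (shut) to 1 (fully open), set as the call begins (- or left out, the last holds). The fingers move at their own pace and stop on an object; the grip force is fixed at half the most. Time passes only in rows, so rows that repeat a pose let the fingers close. It gives the time, the measured TCP pose, the force and the opening at its end, in the units of the state.
- r.state(): the state, without advancing time (a new reading comes with each control period).
- cams.capture(name): name is "side" or "top" or "wrist"; returns (picture, depth): 400x640x3 uint8, red, green, blue; 400x640 float32, mm along the optical axis (not along the pixel's ray), 0 where there is no reading.
- cams.calibration(name): a dict with "camera_matrix" (3x3 intrinsics, pixels), "camera_from_world" (4x4, takes a point from world to camera coordinates); the wrist camera has in their place "hand_eye" (4x4, takes a point from camera to tool coordinates, whose origin is the TCP and whose axes are the tool frame's). Camera axes: x right, y down, z forward; pixel columns grow to the right and rows downward; lengths in mm; the calibration is good to about 2 mm. The wrist camera is an equidistant fisheye: a pixel r from the principal point sees the ray r / f radians off the axis. A picture is of the moment at which its call begins: read the wrist's pose just before it. calibration takes no time and is no camera call.
- ticket.finish_job(): hands the job in, once; it reports no verdict.
The state is a dict: "clock": time; "q": joint angles; "qvel": joint speeds; "joint_torque": joint torques, N m; "tool_pos": TCP position; "tool_rot": TCP orientation; "force": force on the tool from outside, world axes, zero at the start; "moment": the same for the moment, N m; "opening": opening from 0.0 (shut) to 1.0 (fully open).
Only numpy, scipy, OpenCV 4.12 (cv2) and the standard library are available. Lean on these libraries where they do the work, as an engineer would, in place of code of your own. Each camera call takes 0.05 s, during which the arm holds its last target. There are 200 camera calls.

TASK

Set up the guide post of the plate-press fixture: lower the tall flanged sleeve over the post, flange down, until it sits fully home on the base, then lower the flat collar over the post until it sits fully home on top of the sleeve. Guide each one down in the gripper rather than letting it drop. Then swing the hinged keeper plate fully in by its black knob, so that its slot goes round the post's neck under the head and locks the stack; let go, and leave the other things on the table where they are.

Things in the scene. Friction and masses are not known exactly. Their poses are not given: they have to be found in the camera images.
- sleeve: Machined aluminium flanged sleeve, 46 mm tall, about 0.3 kg, standing on the table on its flange (as it must go on). Round flange 74 mm diameter, 10 mm thick at the bottom; above it the round body is 56 mm diameter; a 31 mm bore runs right through. Origin: on its axis at the underside; z up along the axis.
- collar: Flat plain aluminium collar lying on the table, 62 mm outer diameter, 18 mm tall, 31 mm bore right through, about 0.12 kg. Origin: on its axis at the underside; z along the axis.
- fixture: Fixed grey fixture: base plate 110 mm (its x) by 200 mm (its y), 14 mm thick, from y = -55 to +145 mm. An upright steel post stands on it at the origin and a pivot pillar (26 mm diameter) at y = +105 mm. Origin: on the post's axis at the underside of the base (table height); x, y, z as the plate's sides and up; its yaw varies.
- post_foot (a point): The post's axis at the top face of the base plate (14 mm above the table); axes as the fixture's. Above this point the post is 28 mm diameter up to 58 mm, tapers into a neck of 18 mm diameter from 62 to 74 mm, then has a head of 28 mm diameter with a tapered nose, its flat top (14 mm diameter) at 88 mm. The stacked sleeve and collar reach 64 mm. The post gives each bore 1.5 mm of play to each side.
- post_top (a point): Centre of the flat top of the post's head, 88 mm above post_foot.
- keeper (a joint): Angle of the keeper in rad, about the vertical pivot: 0 = fully in, at its stop, the slot round the post's neck; it grows as the keeper swings out anticlockwise seen from above, up to 2.2. It starts out, at 1.45 to 2.1. It stays where it is left (light friction: 1 to 2 N at the knob moves it).
- keeper_pivot (a point): The pivot axis, at the underside of the keeper plate (80.5 mm above the table, 66.5 mm above the base's top face). The keeper is a flat steel plate 7 mm thick and about 42 mm wide reaching 134 mm from the pivot, with a slot for the neck 105 mm out; fully in, it passes 2.5 mm above the finished stack. Axes turn with the keeper: the plate reaches out along -y.
- keeper_knob (a point): Middle of the keeper's upright black knob, a round peg 16 mm diameter and 40 mm tall standing on the plate 50 mm from the pivot (plate's top face 20 mm below this point, knob's top 20 mm above). Axes turn with the keeper. With the keeper fully in, the knob stands between pivot and post, 55 mm from the post's axis.
- spanner: Open spanner, 170 mm, lying on the table; leave alone. Origin at its underside, about mid-length.
- bearing_ring: Bare steel ring, 90 mm outer diameter, 68 mm bore, 22 mm tall; not part of the stack, leave alone. Origin at its underside's centre.
- driver: Screwdriver, 190 mm, lying on the table; leave alone. Origin at its underside, about mid-length.
- die: Heavy dark round forming die, 150 mm diameter, 40 mm tall; leave alone. Origin at its underside's centre.
There are look-alikes about, which are no part of the job. Several things have the shape of the fixture; the one meant has the colours described above. Several things look just like the sleeve: the one meant starts farthest to the robot's right.

How it is judged:
By the outcome, as a careful person would: the job done as asked, in the order asked, and still so for the second after the job is handed in, with the robot touching nothing.
It also fails if it takes over 72 s, if anything falls off the work surface, if the arm or the gripper's body presses on something with over 40 N, if the wrist force passes 120 N, or if a joint passes its speed limit or range.

## Working session

There is one attempt and no reset: what is moved stays moved. The work goes in short steps, Python scripts to look and compute and a shell command to move; the robot and the scene stay as the last step left them, time stands still between calls to the robot, and variables do not carry over. Pictures are saved under pics/ and viewed, about 8 in all and at most 12, crops included, and the job is handed in when it is done.

```bash
mkdir -p pics; python3 - <<'E'
from bench import r,cams
import cv2,numpy as np
s=r.state();print({k:np.round(s[k],3).tolist() for k in('clock','tool_pos','tool_rot','force','opening')})
for n in('top','side'):
    p,d=cams.capture(n);np.savez(f'pics/{n}0.npz',p=p,d=d);cv2.imwrite(f'pics/{n}0.png',p[:,:,::-1])
    c=cams.calibration(n);print(n,np.round(c['camera_matrix'],1).tolist(),np.round(c['camera_from_world'],4).tolist())
c=cams.calibration('wrist');print({k:np.round(v,3).tolist() for k,v in c.items()})
E
```

```text
{'clock': 0.0, 'tool_pos': [263.065, -566.286, 230.203], 'tool_rot': [[0.421, -0.001, 0.907], [-0.907, 0.002, 0.421], [-0.002, -1.0, 0.0]], 'force': [-0.588, -0.176, 0.8], 'opening': 0.999}
top [[497.7, 0.0, 324.8], [0.0, 497.7, 204.1], [0.0, 0.0, 1.0]] [[0.0217, -0.9998, -0.0043, -91.1807], [-0.9949, -0.0212, -0.099, 470.8179], [0.0989, 0.0064, -0.9951, 1481.2633], [0.0, 0.0, 0.0, 1.0]]
side [[372.1, 0.0, 320.8], [0.0, 372.1, 196.2], [0.0, 0.0, 1.0]] [[-0.9208, -0.3901, 0.0022, 372.6857], [-0.2556, 0.599, -0.7589, 216.1785], [0.2948, -0.6993, -0.6512, 847.5535], [0.0, 0.0, 0.0, 1.0]]
{'camera_matrix': [[309.707, 0.0, 320.927], [0.0, 309.707, 200.156], [0.0, 0.0, 1.0]], 'hand_eye': [[1.0, -0.0, 0.0, 0.373], [-0.0, -0.29, 0.957, -143.166], [-0.0, -0.957, -0.29, 73.628], [0.0, 0.0, 0.0, 1.0]]}
```

View pics/top0.png

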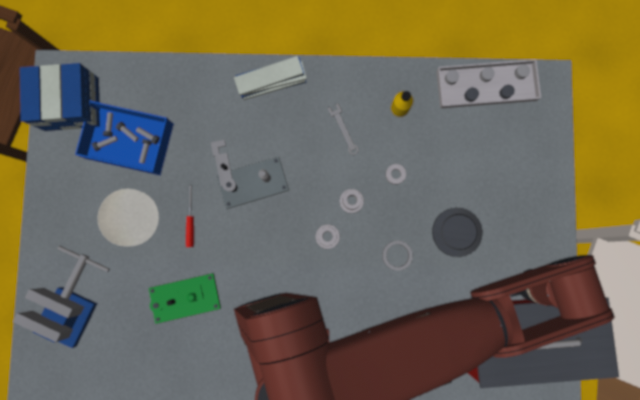

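View pics/side0.png

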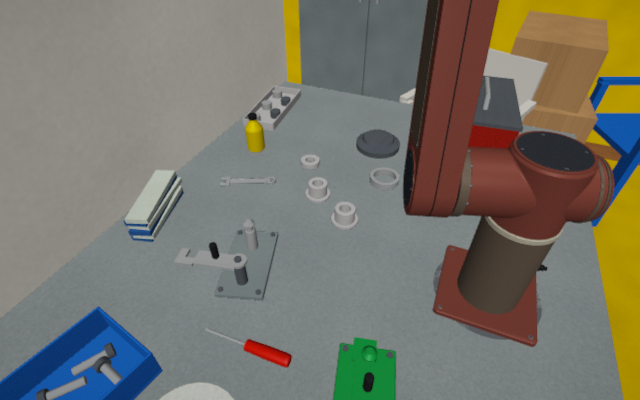

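The top view shows two sleeve-like parts, at (351,201) and (327,237). The flat collar is at (396,174), the bearing ring at (398,255), the grey fixture at (253,183) and a green decoy fixture at (185,298). Image right is the robot's right, so the sleeve at (351,201) is the one, unless the arm hides another. I'll measure these and enlarge the area.

```bash
cat > h.py <<'E'
import numpy as np,cv2
from bench import r,cams
def cloud(n,d):
    c=cams.calibration(n);K=c['camera_matrix'];T=np.linalg.inv(c['camera_from_world'])
    v,u=np.mgrid[:400,:640];P=np.stack([(u-K[0,2])/K[0,0]*d,(v-K[1,2])/K[1,1]*d,d],-1)
    return P@T[:3,:3].T+T[:3,3]
def ray(n,uv,z):
    c=cams.calibration(n);K=c['camera_matrix'];T=np.linalg.inv(c['camera_from_world'])
    d=T[:3,:3]@np.linalg.inv(K)@np.array([uv[0],uv[1],1.]);o=T[:3,3];return o+d*(z-o[2])/d[2]
def ray_w(s,uv,z):   # wrist fisheye ray to plane z
    c=cams.calibration('wrist');K=c['camera_matrix'];H=c['hand_eye']
    p=(np.array(uv)-K[:2,2])/K[0,0];t=np.hypot(*p);k=np.sin(t)/t if t>1e-9 else 1
    d=np.array([p[0]*k,p[1]*k,np.cos(t)]);R=np.array(s['tool_rot'])
    o=R@H[:3,3]+s['tool_pos'];d=R@H[:3,:3]@d;return o+d*(z-o[2])/d[2]
def circ(P):
    A=np.c_[P,np.ones(len(P))];b=(P**2).sum(1);x=np.linalg.lstsq(A,b,rcond=None)[0];return x[:2]/2,np.sqrt(x[2]+(x[:2]**2).sum()/4)
E
python3 - <<'E'
from h import *
f=np.load('pics/top0.npz');p,d=f['p'],f['d'];W=cloud('top',d);Z=W[...,2]
print('table z',np.median(Z[210:240,260:300]))
m=((Z>8)&(Z<140)&(d>0)).astype(np.uint8);m[255:,225:]=0
n,l,st,ce=cv2.connectedComponentsWithStats(m)
for i in range(1,n):
    if st[i,4]>25 and 130<ce[i][0]<520:
        P=W[l==i];print(np.round(ce[i],1),st[i,4],'ctr',np.round((P.min(0)+P.max(0))/2,1),'zmax',np.round(P[:,2].max(),1),'ext',np.round(np.ptp(P,0),0))
cv2.imwrite('pics/crop.png',cv2.resize(p[120:270,200:420,::-1],None,fx=3.5,fy=3.5,interpolation=cv2.INTER_CUBIC))
E
```

```text
table z -0.7679324988465623
[270.1  78.5] 1808 ctr [851.   97.7  52.7] zmax 97.1 ext [127. 221.  89.]
[489.1  82.2] 1784 ctr [ 858.2 -577.3   23. ] zmax 38.0 ext [155. 315.  30.]
[401.3 103.7] 444 ctr [ 779.  -304.9   73.2] zmax 138.2 ext [ 61.  58. 130.]
[335.8 113.3] 27 ctr [ 755.4 -111.    12.9] zmax 17.5 ext [25. 28.  9.]
[246.9 178.9] 2588 ctr [552.2 146.4  70.9] zmax 133.8 ext [194. 222. 126.]
[395.3 173.9] 251 ctr [ 572.5 -295.7   17.4] zmax 26.8 ext [66. 64. 19.]
[189.2 226.4] 332 ctr [427.6 327.2  21.2] zmax 34.0 ext [187.  29.  26.]
[351.3 200.9] 318 ctr [ 485.  -160.5   31.5] zmax 55.0 ext [68. 68. 47.]
[456.7 231.7] 1920 ctr [ 400.4 -480.3   29.2] zmax 50.4 ext [140. 147.  42.]
[326.7 236.8] 311 ctr [375.5 -88.2  31. ] zmax 53.9 ext [70. 70. 46.]
[396.7 246.7] 156 ctr [ 346.3 -299.7   20.6] zmax 32.5 ext [40. 87. 24.]
[183.4 298.5] 2379 ctr [182.6 335.1  70.6] zmax 133.2 ext [151. 218. 125.]
```

View pics/crop.png

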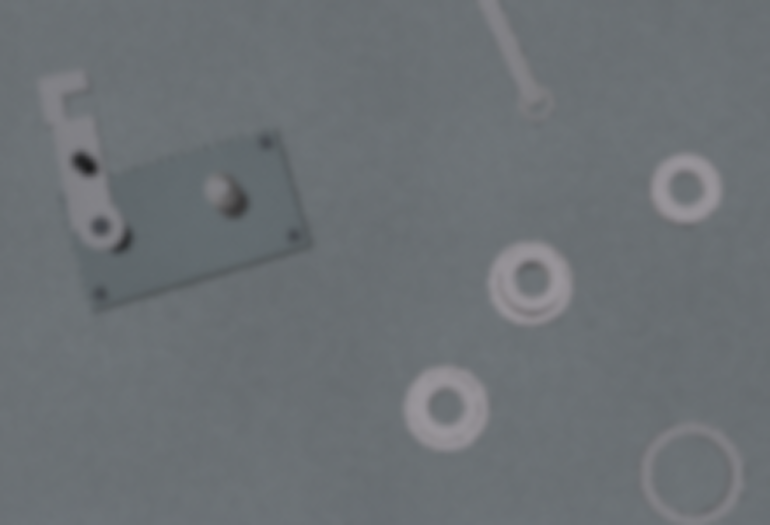

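The crop confirms it: the flanged sleeve at (530,283) is farther right than its twin at (446,407). The collar is at (686,188), the ring at (692,472), the post head at about (217,185) and the pivot at about (100,226). I'll hover over the sleeve, then check the area the arm was hiding.

```bash
python3 -m inch '[-0.01,0.003,0.014,0,0,0,-0.03,0.008,0.041,0,0,0,-0.055,0.016,0.075,0,0,0,-0.08,0.022,0.108,0,0,0,-0.104,0.03,0.141,0,0,0,-0.128,0.037,0.173,0,0,0,-0.152,0.044,0.206,0,0,0,-0.176,0.051,0.238,0,0,0,-0.2,0.058,0.271,0,0,0,-0.225,0.065,0.305,0,0,0,-0.25,0.072,0.339,0,0,0,-0.265,0.077,0.36,0,0,0,-0.272,0.079,0.369,0,0,0,-0.275,0.08,0.372,0,0,0,-0.275,0.08,0.372,0,0,0,-0.275,0.08,0.372,0,0,0,-0.275,0.08,0.372,0,0,0]' 1
python3 - <<'E'
from h import *
s=r.state();p,d=cams.capture('wrist')
q,dq=cams.capture('top');np.savez('pics/w1.npz',p=p,d=d,q=q,dq=dq,pos=s['tool_pos'],rot=s['tool_rot'])
print(s['tool_pos'],s['q'],d[200,320])
cv2.imwrite('pics/w1.png',np.vstack([cv2.resize(p,(480,300)),cv2.resize(q,(480,300))])[:,:,::-1])
print('post',ray('top',(262,172.9),102),'pivot',ray('top',(228.6,184.6),87),'knob',ray('top',(223.7,165.5),127))
E
```

```text
clock: 1.52
tool_pos: [484.5, -162.2, 151.6]
tool_rot: [[0.42, 0.0, 0.908], [-0.908, -0.001, 0.42], [0.001, -1.0, -0.0]]
force: [-0.9, 0.2, 0.5]
opening: 1.003
[ 484.49879074 -162.1744606   151.60921971] [-4.77167475e-01  1.99263430e-02  1.90103289e+00 -4.66185082e-04
  1.22011865e+00  6.60615450e-01] 302.79062
post [551.27314885 101.51742266 102.        ] pivot [517.2543191  199.51715352  87.        ] knob [566.20356568 207.56371135 127.        ]
```

View pics/w1.png

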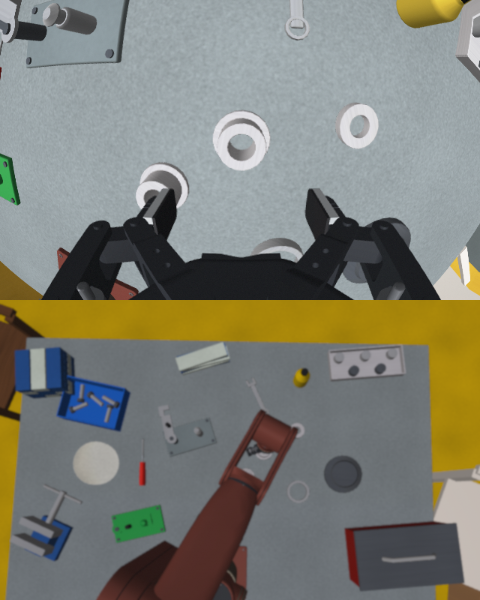

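The wrist view shows the target sleeve at about (320,193) in full-frame pixels, with the twin at left (215,250) and the collar at (478,168). The top view shows no further sleeve where the arm had been. Next I'll fit the sleeve's top rim precisely.

```bash
cat >> h.py <<'E'
def dirs_w():
    c=cams.calibration('wrist');K=c['camera_matrix'];v,u=np.mgrid[:400,:640]
    x=(u-K[0,2])/K[0,0];y=(v-K[1,2])/K[0,0];t=np.hypot(x,y)+1e-9;return np.stack([x/t*np.sin(t),y/t*np.sin(t),np.cos(t)],-1)
def cloud_w(pos,rot,d):
    H=cams.calibration('wrist')['hand_eye'];D=dirs_w();P=D*(d/np.maximum(D[...,2],.05))[...,None]
    P=P@H[:3,:3].T+H[:3,3];return P@np.array(rot).T+np.array(pos)
def rimfit(s,mask,z,rlo,rhi):
    "circle fits of contours of mask, rays cast to plane z, kept if radius fits"
    out=[]
    for c in cv2.findContours(mask.astype(np.uint8),cv2.RETR_CCOMP,cv2.CHAIN_APPROX_NONE)[0]:
        if len(c)<25: continue
        P=np.array([ray_w(s,q[0],z)[:2] for q in c]);o,R=circ(P)
        e=abs(np.hypot(*(P-o).T)-R).mean()
        if rlo<R<rhi: out.append((np.round(o,2),round(R,2),round(e,2),len(c)))
    return out
E
python3 - <<'E'
from h import *
f=np.load('pics/w1.npz');s=dict(tool_pos=f['pos'],tool_rot=f['rot']);p=f['p'];W=cloud_w(f['pos'],f['rot'],f['d']);Z=W[...,2]
print('table',np.median(Z[100:130,250:300]),'sleeve top',np.percentile(Z[140:230,270:370],[95,99]),'collar',np.percentile(Z[150:200,450:510],[95]))
for nm,(v0,v1,u0,u1),z,rng in(('sleeve',(135,240,270,375),46,[(13,18),(26,31)]),('collar',(130,205,440,520),18,[(13,18),(28,35)])):
    m=np.zeros(Z.shape,bool);m[v0:v1,u0:u1]=1
    mh=m&(Z>z-5)&(f['d']>0)
    g=p.max(2);mc=m&(g>175)
    print(nm,[int(x) for x in np.percentile(g[m],[10,50,90])])
    for a in rng: print(' height',rimfit(s,mh,z,*a),' bright',rimfit(s,mc,z,*a))
    print(' mean of height pts',W[mh].mean(0))
E
```

```text
table 0.5567376493471414 sleeve top [47.09627667 47.83081597] collar [19.36756025]
sleeve [166, 176, 228]
 height [(array([ 487.07, -162.26]), np.float64(15.26), np.float64(0.36), 113)]  bright [(array([ 484.92, -162.36]), np.float64(13.72), np.float64(3.33), 172)]Traceback (most recent call last):
  File "<stdin>", line 9, in <module>
  File "h.py", line 28, in rimfit
    P=np.array([ray_w(s,q[0],z)[:2] for q in c]);o,R=circ(P)
                ~~~~~^^^^^^^^^^
  File "h.py", line 11, in ray_w
    c=cams.calibration('wrist');K=c['camera_matrix'];H=c['hand_eye']
ValueError: time passes only in moves, steps and waits
```

```bash
sed -i 's/cams\.calibration(/cal(/; ' h.py; sed -i '2a import functools\n@functools.lru_cache\ndef cal(n): return cams.calibration(n)' h.py
python3 - <<'E'
from h import *
f=np.load('pics/w1.npz');s=dict(tool_pos=f['pos'],tool_rot=f['rot']);p=f['p'];W=cloud_w(f['pos'],f['rot'],f['d']);Z=W[...,2]
for nm,(v0,v1,u0,u1),z,rng in(('sleeve',(135,240,270,375),46,[(13,18),(26,31)]),('collar',(130,205,440,520),18,[(13,18),(28,35)])):
    m=np.zeros(Z.shape,bool);m[v0:v1,u0:u1]=1
    mh=m&(Z>z-5)&(f['d']>0)
    for a in rng: print(nm,' height',rimfit(s,mh,z,*a),' bright',rimfit(s,m&(p.max(2)>200),z,*a))
print('rays',W[170,250],ray_w(s,(250,170),0))
E
```

```text
sleeve  height [(array([ 487.07, -162.26]), np.float64(15.26), np.float64(0.36), 113)]  bright [(array([ 486.17, -162.29]), np.float64(16.36), np.float64(0.22), 109)]
sleeve  height [(array([ 486.88, -162.37]), np.float64(27.29), np.float64(0.32), 194)]  bright [(array([ 490.82, -159.71]), np.float64(29.63), np.float64(3.21), 396)]
collar  height [(array([ 571.35, -294.92]), np.float64(15.0), np.float64(0.48), 80)]  bright [(array([ 571.56, -296.26]), np.float64(16.46), np.float64(0.29), 85)]
collar  height [(array([ 571.31, -295.19]), np.float64(30.64), np.float64(0.49), 163)]  bright [(array([ 571.41, -296.31]), np.float64(29.68), np.float64(0.28), 154)]
rays [ 4.69352333e+02 -9.27363525e+01  1.85303996e-01] [469.30069241 -92.71195711   0.        ]
```

Wrist fits agree: sleeve axis at about (486.9, −162.3). The post head comes to 88 mm above the base and the gripper body sits 73 mm behind the TCP, so I grip high, with the TCP at z = 20.

```bash
python3 -m inch '[0.001,0.01,0.002,0,0,0,0.001,0.035,0.002,0,0,0,0.001,0.065,0.002,0,0,0,0.001,0.095,0.002,0,0,0,0.001,0.115,0.002,0,0,0,0.001,0.126,0.002,0,0,0,0.001,0.13,0.002,0,0,0,0.001,0.1315,0.002,0,0,0,0.001,0.1315,0.002,0,0,0,0.001,0.1315,0.002,0,0,0]' 1
python3 -m inch '[0,0,0,0,0,0,0,0,0,0,0,0,0,0,0,0,0,0,0,0,0,0,0,0,0,0,0,0,0,0,0,0,0,0,0,0,0,0,0,0,0,0,0,0,0,0,0,0,0,0,0,0,0,0,0,0,0,0,0,0]' 0
python3 -c "from h import *
p,d=cams.capture('wrist');cv2.imwrite('pics/w2.png',p[:,:,::-1])"
```

```text
clock: 2.45
tool_pos: [488.3, -161.5, 21.2]
tool_rot: [[0.421, 0.002, 0.907], [-0.907, -0.001, 0.421], [0.002, -1.0, 0.002]]
force: [-0.4, 0.8, -0.6]
opening: 0.998
clock: 3.28
tool_pos: [488.0, -161.3, 21.4]
tool_rot: [[0.421, 0.002, 0.907], [-0.907, -0.001, 0.421], [0.002, -1.0, 0.001]]
force: [-2.5, 1.0, 7.5]
opening: 0.641
```

View pics/w2.png

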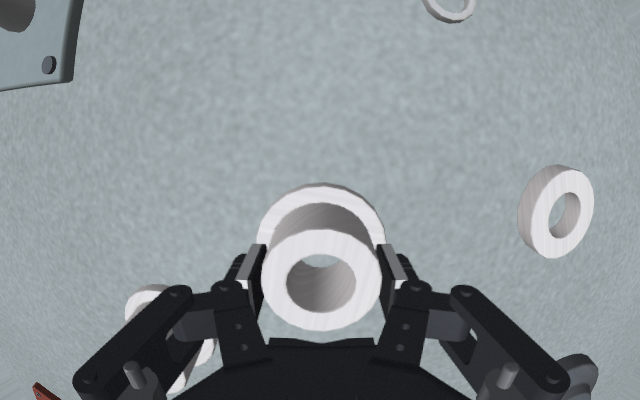

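The sleeve is held between the pads, with its bore rim at about (321,284). I'll measure the rim in the tool frame, lift, and move to where the camera sees the post ahead of the sleeve.

```bash
python3 - <<'E'
from h import *
s=r.state();p,d=cams.capture('wrist');g=p.max(2)
m=np.zeros(g.shape,bool);m[200:345,255:390]=1
for t in(190,205,215):
  for a in((13,18),(26,31)):print(t,rimfit(s,m&(g>t),47.,*a))
print(s['tool_pos'])
E
python3 -m inch '[0,-0.004,0,0,0,0,0,-0.012,0,0,0,0,0,-0.03,0,0,0,0,0,-0.06,0,0,0,0,-0.005,-0.09,0.001,0,0,0,-0.02,-0.12,0.005,0,0,0,-0.045,-0.15,0.012,0,0,0,-0.07,-0.17,0.018,0,0,0,-0.1,-0.185,0.027,0,0,0,-0.13,-0.19,0.035,0,0,0,-0.16,-0.19,0.043,0,0,0,-0.185,-0.19,0.05,0,0,0,-0.2,-0.19,0.054,0,0,0,-0.208,-0.19,0.056,0,0,0,-0.211,-0.19,0.057,0,0,0,-0.211,-0.19,0.057,0,0,0,-0.211,-0.19,0.057,0,0,0,-0.211,-0.19,0.057,0,0,0]' 0
python3 - <<'E'
from h import *
s=r.state();p,d=cams.capture('wrist');np.savez('pics/w3.npz',p=p,d=d,pos=s['tool_pos'],rot=s['tool_rot']);cv2.imwrite('pics/w3.png',p[:,:,::-1])
E
```

```text
190 [(array([ 486.65, -161.91]), np.float64(15.9), np.float64(0.15), 187)]
190 [(array([ 486.74, -162.07]), np.float64(26.83), np.float64(0.18), 316)]
205 [(array([ 486.71, -161.9 ]), np.float64(16.1), np.float64(0.12), 189)]
205 [(array([ 486.82, -162.04]), np.float64(26.63), np.float64(0.17), 316)]
215 [(array([ 486.66, -161.81]), np.float64(16.28), np.float64(0.15), 191)]
215 [(array([ 486.86, -161.99]), np.float64(26.48), np.float64(0.17), 311)]
[ 488.0407464  -161.31661807   21.42054942]
clock: 4.88
tool_pos: [450.0, 53.6, 209.7]
tool_rot: [[0.42, -0.0, 0.907], [-0.907, -0.0, 0.42], [0.0, -1.0, -0.0]]
force: [-0.2, -0.9, -3.8]
opening: 0.637
```

View pics/w3.png

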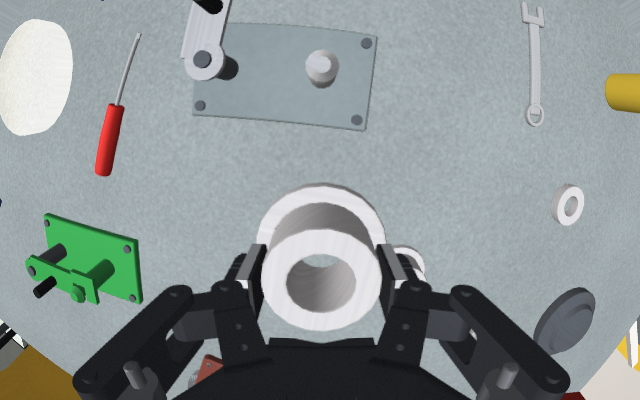

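The wrist view shows the post head's flat top near (320,63), the pivot at (203,60) and the knob at (210,4). The held sleeve's rim is in the same place as before the lift, so it has not slipped. Now I'll measure the post.

```bash
cat > post.py <<'E'
from h import *
import sys
f=np.load(sys.argv[1]);u0,v0=map(int,sys.argv[2:4]);s=dict(tool_pos=f['pos'],tool_rot=f['rot']);p=f['p'];W=cloud_w(f['pos'],f['rot'],f['d']);Z=W[...,2]
m=np.zeros(Z.shape,bool);m[max(v0-40,0):v0+40,u0-40:u0+40]=1
P=W[m&(Z>92)&(Z<115)&(f['d']>0)];print('zpct',np.percentile(P[:,2],[50,90,99]),len(P))
zt=np.percentile(P[:,2],99)
Q=P[P[:,2]>np.percentile(P[:,2],90)-2];print('flat top mid',Q.mean(0),(Q.min(0)+Q.max(0))/2,np.ptp(Q,0))
R=f['rot']
for t in (85,88,90,92): 
  mm=m&(Z>t)&(Z<115)
  for o in rimfit(s,mm,t,8,20): print('slice',t,o)
g=p.max(2)
for t in(190,200,210,220):print('bright',t,rimfit(s,m&(g>t),102,4,16))
o=Q.mean(0)-np.array(f['pos']);print('rel tool',np.round(np.array(R).T@o,2))
E
python3 post.py pics/w3.npz 320 63
python3 - <<'E'
from h import *
f=np.load('pics/w3.npz');s=dict(tool_pos=f['pos'],tool_rot=f['rot']);p=f['p']
for q in((366,43),(357,120),(200,105)): print('bolt',ray_w(s,q,14))
print('pivot',ray_w(s,(203,59),88),'knob',ray_w(s,(208,3),127))
E
```

```text
zpct [ 99.87525174 102.86447332 103.96242401] 869
flat top mid [550.15614235  98.72765314 102.36804411] [550.27395193  98.33806376 102.83204064] [17.23900296 19.00036564  3.89095299]
slice 85 (array([551.75,  99.49]), np.float64(14.0), np.float64(0.3), 95)
slice 88 (array([551.36,  99.32]), np.float64(13.84), np.float64(0.29), 95)
slice 90 (array([551.1 ,  99.21]), np.float64(13.74), np.float64(0.29), 95)
slice 92 (array([550.84,  99.09]), np.float64(13.63), np.float64(0.29), 95)
bright 190 [(array([549.82, 103.01]), np.float64(8.94), np.float64(1.14), 78)]
bright 200 [(array([551. , 102.5]), np.float64(7.6), np.float64(1.46), 64)]
bright 210 []
bright 220 []
rel tool [  1.12 107.33 109.85]
bolt [605.04798079  71.25085396  14.        ]
bolt [522.86498529  43.61377492  14.        ]
bolt [468.44070998 212.5432287   14.        ]
pivot [518.17220385 198.7698284   88.        ] knob [560.46561549 198.44000776 127.        ]
```

```bash
python3 -c "
import cv2;p=cv2.imread('pics/w3.png');cv2.imwrite('pics/w3c.png',cv2.resize(p[20:150,180:400],None,fx=3.5,fy=3.5,interpolation=2))"
```

```text
(no output)
```

View pics/w3c.png

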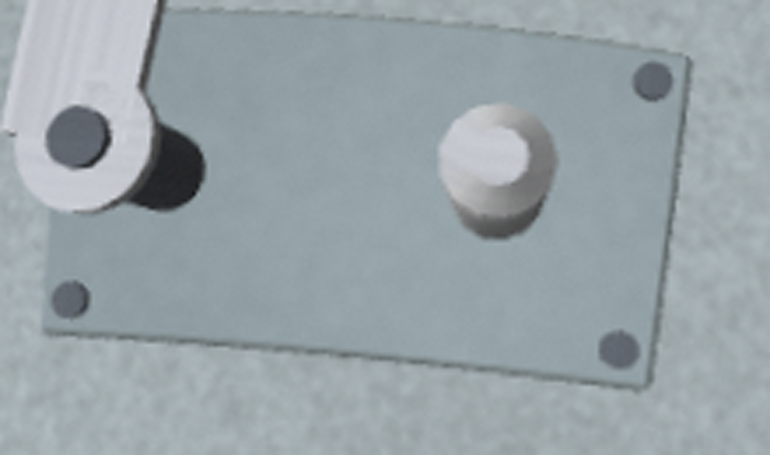

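The post fits agree: from the bolts (550.6, 98.8), from the head outline (550.8, 99.1) and from depth (550.2, 98.7). In the enlarged view the head is centred at crop (497,160) and the keeper is clear. I'll go above the post, then lower while watching the force.

```bash
python3 -m inch '[0,0,0.008,0,0,0,0,0,0.025,0,0,0,0,0,0.05,0,0,0,0,0,0.075,0,0,0,0.001,0.01,0.095,0,0,0,0.001,0.03,0.106,0,0,0,0.001,0.055,0.111,0,0,0,0.001,0.07,0.1118,0,0,0,0.001,0.08,0.1118,0,0,0,0.001,0.082,0.1118,0,0,0,0.001,0.082,0.1118,0,0,0,0.001,0.082,0.1118,0,0,0]' 0
python3 -m inch '[0,0.006,0,0,0,0,0,0.012,0,0,0,0,0,0.016,0,0,0,0,0,0.018,0,0,0,0,0,0.018,0,0,0,0]' 0
python3 -c "from h import *
p,d=cams.capture('side');cv2.imwrite('pics/s4.png',cv2.resize(p[200:310,170:330,::-1],None,fx=5,fy=5,interpolation=2))"
```

```text
clock: 5.93
tool_pos: [552.5, 100.6, 128.9]
tool_rot: [[0.421, 0.002, 0.907], [-0.907, 0.0, 0.421], [0.001, -1.0, 0.002]]
force: [0.8, 0.5, -2.5]
opening: 0.637
clock: 6.35
tool_pos: [551.1, 100.7, 109.1]
tool_rot: [[0.421, -0.001, 0.907], [-0.907, -0.0, 0.421], [-0.0, -1.0, -0.001]]
force: [0.1, 0.5, -3.4]
opening: 0.635
```

View pics/s4.png

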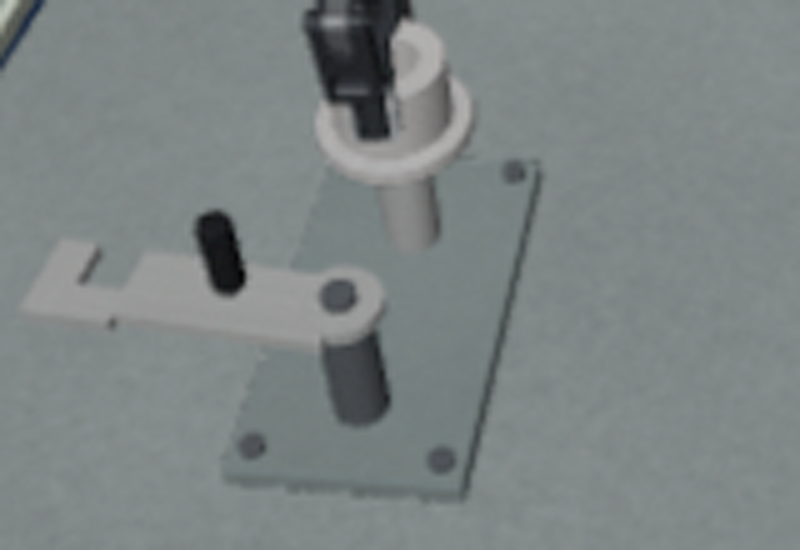

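The side view shows the sleeve threaded on the post, with head inside the bore and no side force. I'll continue down, slowing near the end.

```bash
python3 -m inch '[0,0.006,0,0,0,0,0,0.014,0,0,0,0,0,0.022,0,0,0,0,0,0.03,0,0,0,0,0,0.036,0,0,0,0,0,0.04,0,0,0,0,0,0.04,0,0,0,0]' 0
python3 -m inch '[0,0.006,0,0,0,0,0,0.012,0,0,0,0,0,0.018,0,0,0,0,0,0.024,0,0,0,0,0,0.028,0,0,0,0,0,0.031,0,0,0,0,0,0.031,0,0,0,0]' 0
```

```text
clock: 6.98
tool_pos: [550.9, 100.7, 68.3]
tool_rot: [[0.421, -0.002, 0.907], [-0.907, -0.0, 0.421], [-0.001, -1.0, -0.002]]
force: [0.3, 0.1, -3.8]
opening: 0.637
clock: 7.57
tool_pos: [551.0, 100.7, 37.9]
tool_rot: [[0.421, -0.001, 0.907], [-0.907, -0.0, 0.421], [-0.001, -1.0, -0.001]]
force: [0.2, 0.2, -3.5]
opening: 0.639
```

```bash
python3 -m inch '[0,0.001,0,0,0,0,0,0.002,0,0,0,0,0,0.003,0,0,0,0,0,0.0035,0,0,0,0,0,0.0035,0,0,0,0]' 0; python3 -m inch '[0,0.0005,0,0,0,0,0,0.001,0,0,0,0,0,0.001,0,0,0,0]' 0;  python3 -m inch '[0,0.0005,0,0,0,0,0,0.001,0,0,0,0,0,0.001,0,0,0,0]' 0
```

```text
clock: 7.98
tool_pos: [551.9, 100.8, 35.6]
tool_rot: [[0.421, 0.0, 0.907], [-0.907, 0.0, 0.421], [0.0, -1.0, 0.0]]
force: [-0.2, -0.0, -2.7]
opening: 0.634
clock: 8.23
tool_pos: [551.9, 100.8, 35.5]
tool_rot: [[0.421, 0.0, 0.907], [-0.907, -0.0, 0.421], [0.0, -1.0, 0.0]]
force: [-5.6, 0.2, 6.7]
opening: 0.638
clock: 8.48
tool_pos: [551.9, 100.8, 35.4]
tool_rot: [[0.421, -0.0, 0.907], [-0.907, -0.0, 0.421], [0.0, -1.0, -0.0]]
force: [-8.0, -0.7, 14.8]
opening: 0.638
```

The force rises at TCP z ≈ 35.5, i.e. the base lies 21.5 below the TCP, matching the 21.4 offset on the table: the sleeve is home. I'll release, lift and check the height.

```bash
python3 -m inch '[0,0,0,0,0,0,0,0,0,0,0,0,0,0,0,0,0,0,0,0,0,0,0,0,0,0,0,0,0,0,0,0,0,0,0,0,0,0,0,0,0,0,0,0,0,0,0,0]' 1
python3 -m inch '[0,-0.006,0,0,0,0,0,-0.025,0,0,0,0,0,-0.05,0,0,0,0,0,-0.08,0,0,0,0,0,-0.105,0,0,0,0,0,-0.117,0,0,0,0,0,-0.12,0,0,0,0,0,-0.12,0,0,0,0]' 1
python3 - <<'E'
from h import *
s=r.state();p,d=cams.capture('wrist');np.savez('pics/w5.npz',p=p,d=d,pos=s['tool_pos'],rot=s['tool_rot']);cv2.imwrite('pics/w5.png',p[:,:,::-1])
W=cloud_w(s['tool_pos'],s['tool_rot'],d)
D=np.hypot(W[...,0]-550.6,W[...,1]-98.9);Z=W[...,2]
for a,b in((17,26),(30,36),(42,52)):
  m=(D>a)&(D<b)&(Z<75)&(Z>5);print(a,b,np.percentile(Z[m],[10,50,90]),m.sum())
m=(D<32)&(Z>55)&(Z<72);g=p.max(2)
print(rimfit(s,m,61,13,31)); 
E
```

```text
clock: 9.15
tool_pos: [551.7, 100.8, 33.2]
tool_rot: [[0.421, -0.0, 0.907], [-0.907, 0.0, 0.421], [-0.0, -1.0, -0.0]]
force: [0.3, 0.0, 0.6]
opening: 1.0
clock: 9.82
tool_pos: [552.2, 100.8, 154.0]
tool_rot: [[0.421, 0.002, 0.907], [-0.907, 0.0, 0.421], [0.001, -1.0, 0.002]]
force: [-0.3, -0.8, -1.1]
opening: 1.003
17 26 [59.76604535 60.59297261 61.43206044] 1347
30 36 [23.60569213 24.49178457 25.47426581] 860
42 52 [13.73528403 14.60607491 15.48973814] 2859
[(array([551.64,  99.73]), np.float64(22.7), np.float64(5.99), 318)]
```

The sleeve is fully home: top at 60.6, flange at 24.5 and plate at 14.6, all reading about +0.6 mm high. Now to the collar.

```bash
python3 -m inch '[0.012,0,-0.005,0,0,0,0.04,0,-0.016,0,0,0,0.075,0,-0.03,0,0,0,0.11,0,-0.045,0,0,0,0.145,0,-0.059,0,0,0,0.18,0,-0.073,0,0,0,0.215,0,-0.087,0,0,0,0.25,0,-0.101,0,0,0,0.285,0,-0.116,0,0,0,0.32,0.005,-0.13,0,0,0,0.345,0.015,-0.14,0,0,0,0.36,0.025,-0.146,0,0,0,0.366,0.03,-0.149,0,0,0,0.367,0.03,-0.149,0,0,0,0.367,0.03,-0.149,0,0,0,0.367,0.03,-0.149,0,0,0,0.367,0.03,-0.149,0,0,0]' 1
python3 - <<'E'
from h import *
s=r.state();p,d=cams.capture('wrist');cv2.imwrite('pics/w6.png',p[:,:,::-1]);pos,R=s['tool_pos'],np.array(s['tool_rot'])
W=cloud_w(pos,R,d);Z=W[...,2];g=p.max(2);print(pos)
D=np.hypot(W[...,0]-571.4,W[...,1]-295.6*-1*-1*-1) if 0 else np.hypot(W[...,0]-571.4,W[...,1]+295.6)
for nm,m in(('h',(D<45)&(Z>12)&(Z<26)),('b',(D<45)&(Z<26)&(g>200))):
  for a in((13,18),(28,34)):
    for o in rimfit(s,m,18.5,*a):print(nm,o,'rel tool',np.round(R.T@(np.r_[o[0],18]-pos),2))
E
```

```text
clock: 11.28
tool_pos: [571.6, -293.7, 123.8]
tool_rot: [[0.423, 0.001, 0.906], [-0.906, -0.0, 0.423], [0.0, -1.0, 0.0]]
force: [0.6, -0.4, -0.1]
opening: 1.003
[ 571.5540355  -293.69902055  123.84475113]
h (array([ 572.75, -296.04]), np.float64(15.02), np.float64(0.31), 105) rel tool [2.5900e+00 1.0585e+02 5.0000e-02]
h (array([ 572.25, -296.23]), np.float64(30.31), np.float64(0.38), 216) rel tool [  2.56 105.85  -0.48]
b (array([ 571.46, -296.14]), np.float64(16.41), np.float64(0.23), 109) rel tool [  2.14 105.84  -1.16]
b (array([ 571.51, -296.33]), np.float64(29.6), np.float64(0.22), 202) rel tool [  2.33 105.84  -1.2 ]
```

```bash
python3 - <<'E'
from h import *
s=r.state();p,d=cams.capture('wrist');pos,R=np.array(s['tool_pos']),np.array(s['tool_rot'])
T=(cloud_w(pos,R,d)-pos)@R
m=(abs(T[...,0])>38)&(abs(T[...,0])<62)&(abs(T[...,2])<14)&(T[...,1]<40)&(T[...,1]>-60)&(d>0)
print(m.sum(),np.percentile(T[m][:,1],[50,90,97,100]),np.percentile(abs(T[m][:,0]),[1,50,99]))
E
python3 -m inch '[0.0005,0.01,-0.0002,0,0,0,0.0015,0.035,-0.0005,0,0,0,0.0024,0.065,-0.0007,0,0,0,0.0024,0.09,-0.0007,0,0,0,0.0024,0.106,-0.0007,0,0,0,0.0024,0.115,-0.0007,0,0,0,0.0024,0.119,-0.0007,0,0,0,0.0024,0.121,-0.0007,0,0,0,0.0024,0.121,-0.0007,0,0,0,0.0024,0.121,-0.0007,0,0,0]' 1
```

```text
4878 [-38.94887877 -21.60671995 -17.18195072 -13.19940556] [41.91104742 43.4378098  60.36461126]
clock: 12.22
tool_pos: [572.5, -297.9, 3.8]
tool_rot: [[0.421, 0.002, 0.907], [-0.907, -0.001, 0.421], [0.002, -1.0, 0.001]]
force: [-0.0, -0.0, -0.9]
opening: 1.0
```

Open fingertips sit 13 mm behind the TCP, so I can go 6 mm lower and still clear the table when gripping at 62 mm.

```bash
python3 -m inch '[0,0.003,0,0,0,0,0,0.006,0,0,0,0,0,0.006,0,0,0,0]' 1
python3 -m inch '[0,0,0,0,0,0,0,0,0,0,0,0,0,0,0,0,0,0,0,0,0,0,0,0,0,0,0,0,0,0,0,0,0,0,0,0,0,0,0,0,0,0,0,0,0,0,0,0,0,0,0,0,0,0]' 0
python3 - <<'E'
from h import *
s=r.state();p,d=cams.capture('wrist');g=p.max(2);pos,R=np.array(s['tool_pos']),np.array(s['tool_rot']);cv2.imwrite('pics/w7.png',p[:,:,::-1])
W=cloud_w(pos,R,d);T=(W-pos)@R
m=(np.hypot(T[...,0],T[...,2])<36)&(W[...,2]>12)&(W[...,2]<26)&(d>0)
for nm,mm in(('h',m),('b',m&(g>200)),('b2',m&(g>190))):
  for a in((13,18),(26,34)):
    for o in rimfit(s,mm,19,*a):print(nm,o,'rel tool',np.round(R.T@(np.r_[o[0],19]-pos),2))
E
python3 -m inch '[0,-0.003,0,0,0,0,0,-0.012,0,0,0,0,0,-0.03,0,0,0,0,0,-0.06,0,0,0,0,0,-0.09,0,0,0,0,0,-0.12,0,0,0,0,0,-0.15,0,0,0,0,0,-0.175,0,0,0,0,0,-0.187,0,0,0,0,0,-0.19,0,0,0,0,0,-0.19,0,0,0,0]' 0
```

```text
clock: 12.47
tool_pos: [571.4, -297.3, -3.8]
tool_rot: [[0.421, 0.0, 0.907], [-0.907, -0.0, 0.421], [0.0, -1.0, 0.0]]
force: [-0.9, 0.2, -0.5]
opening: 0.999
clock: 13.22
tool_pos: [572.2, -297.8, -2.7]
tool_rot: [[0.421, 0.001, 0.907], [-0.907, -0.001, 0.421], [0.001, -1.0, 0.001]]
force: [-0.3, 0.3, 5.7]
opening: 0.702
h (array([ 575.29, -296.74]), np.float64(14.09), np.float64(0.42), 183) rel tool [  0.38 -21.72   3.28]
h (array([ 574.  , -297.19]), np.float64(31.76), np.float64(1.38), 489) rel tool [  0.24 -21.72   1.92]
b (array([ 572.99, -297.41]), np.float64(16.05), np.float64(0.15), 187) rel tool [ 2.000e-02 -2.172e+01  9.200e-01]
b (array([ 573.14, -297.52]), np.float64(29.6), np.float64(0.17), 344) rel tool [  0.18 -21.72   1.  ]
b2 (array([ 573.01, -297.4 ]), np.float64(15.9), np.float64(0.15), 188) rel tool [ 1.000e-02 -2.172e+01  9.400e-01]
b2 (array([ 573.15, -297.51]), np.float64(29.7), np.float64(0.18), 349) rel tool [  0.17 -21.72   1.02]
clock: 14.18
tool_pos: [571.6, -297.4, 186.7]
tool_rot: [[0.421, 0.001, 0.907], [-0.907, -0.001, 0.421], [0.001, -1.0, 0.0]]
force: [1.3, -0.3, -1.4]
opening: 0.707
```

The held collar is centred in the jaws and sits +1.0 mm along tool z (the sleeve was at −1.4), so I return to the sleeve's drop position minus 2.4 mm in z.

```bash
python3 -m inch '[-0.012,0,0.005,0,0,0,-0.04,0,0.016,0,0,0,-0.075,0,0.03,0,0,0,-0.11,0,0.044,0,0,0,-0.145,0,0.058,0,0,0,-0.18,0,0.072,0,0,0,-0.215,0,0.086,0,0,0,-0.25,0,0.1,0,0,0,-0.285,0,0.114,0,0,0,-0.32,0,0.128,0,0,0,-0.347,0,0.138,0,0,0,-0.361,0,0.144,0,0,0,-0.367,0.01,0.1465,0,0,0,-0.3694,0.03,0.1473,0,0,0,-0.3694,0.055,0.1473,0,0,0,-0.3694,0.07,0.1473,0,0,0,-0.3694,0.077,0.1473,0,0,0,-0.3694,0.08,0.1473,0,0,0,-0.3694,0.08,0.1473,0,0,0,-0.3694,0.08,0.1473,0,0,0]' 0
python3 -m inch '[0,0.004,0,0,0,0,0,0.01,0,0,0,0,0,0.015,0,0,0,0,0,0.018,0,0,0,0,0,0.018,0,0,0,0]' 0
```

```text
clock: 15.85
tool_pos: [549.8, 99.5, 106.6]
tool_rot: [[0.421, 0.0, 0.907], [-0.907, 0.0, 0.421], [0.0, -1.0, 0.0]]
force: [-0.3, -0.3, -0.8]
opening: 0.705
clock: 16.27
tool_pos: [548.8, 99.7, 87.3]
tool_rot: [[0.421, -0.002, 0.907], [-0.907, -0.0, 0.421], [-0.001, -1.0, -0.002]]
force: [0.3, 0.2, -1.6]
opening: 0.707
```

```bash
python3 -m inch '[0,0.004,0,0,0,0,0,0.01,0,0,0,0,0,0.016,0,0,0,0,0,0.022,0,0,0,0,0,0.026,0,0,0,0,0,0.028,0,0,0,0,0,0.028,0,0,0,0]' 0
python3 -m inch '[0,0.001,0,0,0,0,0,0.0025,0,0,0,0,0,0.0025,0,0,0,0]' 0
python3 -m inch '[0,0.001,0,0,0,0,0,0.0015,0,0,0,0,0,0.0015,0,0,0,0]' 0
```

```text
clock: 16.85
tool_pos: [548.9, 99.7, 59.4]
tool_rot: [[0.421, -0.001, 0.907], [-0.907, -0.0, 0.421], [-0.001, -1.0, -0.001]]
force: [0.4, -0.3, -1.1]
opening: 0.707
clock: 17.1
tool_pos: [549.6, 99.8, 57.8]
tool_rot: [[0.421, 0.0, 0.907], [-0.907, 0.0, 0.421], [0.0, -1.0, 0.0]]
force: [-1.6, -1.2, -0.1]
opening: 0.705
clock: 17.35
tool_pos: [549.8, 99.8, 57.3]
tool_rot: [[0.421, 0.001, 0.907], [-0.907, -0.0, 0.421], [0.0, -1.0, 0.0]]
force: [-2.9, -0.4, 4.3]
opening: 0.707
```

```bash
python3 -m inch '[0,0.0005,0,0,0,0,0,0.001,0,0,0,0,0,0.001,0,0,0,0]' 0
python3 -m inch '[0,0,0,0,0,0,0,0,0,0,0,0,0,0,0,0,0,0,0,0,0,0,0,0,0,0,0,0,0,0,0,0,0,0,0,0,0,0,0,0,0,0]' 1
python3 -m inch '[0,-0.006,0,0,0,0,0,-0.025,0,0,0,0,0,-0.055,0,0,0,0,-0.005,-0.09,0,0,0,0,-0.02,-0.12,0,0,0,0,-0.045,-0.14,0,0,0,0,-0.07,-0.145,0,0,0,0,-0.083,-0.145,0,0,0,0,-0.088,-0.145,0,0,0,0,-0.088,-0.145,0,0,0,0,-0.088,-0.145,0,0,0,0]' 1
python3 - <<'E'
from h import *
s=r.state();p,d=cams.capture('wrist');np.savez('pics/w8.npz',p=p,d=d,pos=s['tool_pos'],rot=s['tool_rot']);cv2.imwrite('pics/w8.png',p[:,:,::-1])
W=cloud_w(s['tool_pos'],s['tool_rot'],d);Z=W[...,2]
D=np.hypot(W[...,0]-550.6,W[...,1]-99)
for a,b in((17,28),(42,52)):
  m=(D>a)&(D<b)&(Z<95)&(Z>5);print(a,b,np.percentile(Z[m],[10,50,90]),m.sum())
g=p.max(2);m=(Z>118)&(Z<135)&(g<90)&(W[...,1]>130)&(W[...,1]<260)&(W[...,0]>480)
v,u=np.nonzero(m);print('knob top px',u.mean(),v.mean(),W[m].mean(0),np.median(W[m],0),m.sum())
E
```

```text
clock: 17.6
tool_pos: [549.9, 99.8, 57.2]
tool_rot: [[0.421, 0.0, 0.907], [-0.907, -0.0, 0.421], [0.0, -1.0, 0.0]]
force: [-6.2, -1.1, 12.8]
opening: 0.707
clock: 18.18
tool_pos: [549.4, 99.7, 55.2]
tool_rot: [[0.421, -0.0, 0.907], [-0.907, -0.0, 0.421], [-0.0, -1.0, -0.0]]
force: [0.1, -0.0, -0.7]
opening: 1.0
clock: 19.1
tool_pos: [511.9, 179.0, 199.0]
tool_rot: [[0.422, -0.002, 0.907], [-0.907, -0.001, 0.422], [0.0, -1.0, -0.002]]
force: [0.8, -0.9, -1.0]
opening: 1.0
17 28 [77.19454109 78.51924494 79.40445124] 1667
42 52 [13.66681107 14.62768294 15.48814401] 1614
knob top px 313.3133514986376 124.04632152588556 [567.05387979 209.96744149 127.96903637] [567.12025653 210.01788618 127.99863269] 367
```

View pics/w8.png

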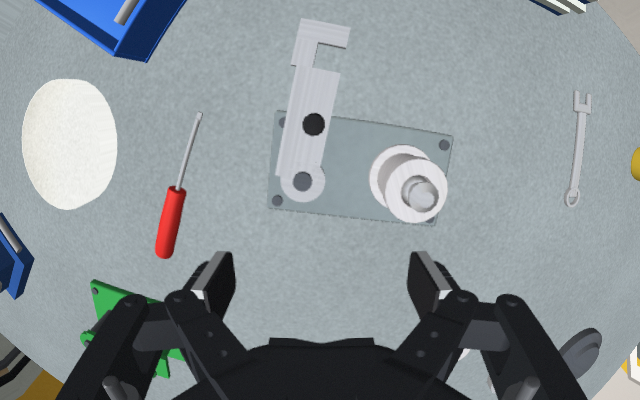

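The collar is home: top at 78.5 against 78 expected, with the same +0.6 bias. The knob top is at px (313,124), world (567.1, 210.0), so the keeper angle is about 1.48 rad. I'll grip the knob with the fingertips above the post head.

```bash
python3 -m inch '[-0.001,0,0.008,0,0,0,-0.002,0,0.025,0,0,0,-0.004,0,0.045,0,0,0,-0.0048,0,0.058,0,0,0,-0.0048,0.005,0.063,0,0,0,-0.0048,0.02,0.063,0,0,0,-0.0048,0.045,0.063,0,0,0,-0.0048,0.07,0.063,0,0,0,-0.0048,0.085,0.063,0,0,0,-0.0048,0.092,0.063,0,0,0,-0.0048,0.093,0.063,0,0,0,-0.0048,0.093,0.063,0,0,0]' 1
python3 -m inch '[0,0,0,0,0,0,0,0,0,0,0,0,0,0,0,0,0,0,0,0,0,0,0,0,0,0,0,0,0,0,0,0,0,0,0,0,0,0,0,0,0,0,0,0,0,0,0,0,0,0,0,0,0,0,0,0,0,0,0,0,0,0,0,0,0,0,0,0,0,0,0,0]' 0
```

```text
clock: 20.15
tool_pos: [567.6, 210.1, 107.0]
tool_rot: [[0.421, -0.001, 0.907], [-0.907, -0.0, 0.421], [-0.0, -1.0, -0.001]]
force: [0.7, 0.4, -0.0]
opening: 1.006
clock: 21.15
tool_pos: [567.8, 210.6, 108.0]
tool_rot: [[0.421, 0.001, 0.907], [-0.907, 0.0, 0.421], [0.0, -1.0, 0.001]]
force: [-2.9, 0.1, 5.4]
opening: 0.161
```

The knob is gripped (opening 0.16, about 16 mm). First half of the arc now.

```bash
python3 -m inch '[0.002,0,-0.0005,0,0,0,0.0051,0,-0.0014,0,0,0,0.0099,0,-0.0032,0,0,0,0.0146,0,-0.0056,0,0,0,0.019,0,-0.0085,0,0,0,0.0231,0,-0.0117,0,0,0,0.0268,0,-0.0154,0,0,0,0.0301,0,-0.0195,0,0,0,0.0301,0,-0.0195,0,0,0]' 0
```

```text
clock: 21.9
tool_pos: [566.2, 175.1, 108.2]
tool_rot: [[0.42, 0.009, 0.908], [-0.908, 0.002, 0.42], [0.002, -1.0, 0.009]]
force: [11.0, 2.0, -6.0]
opening: 0.16
```

```bash
python3 -m inch '[0.0028,0,-0.0044,0,0,0,0.0052,0,-0.0091,0,0,0,0.0071,0,-0.014,0,0,0,0.0084,0,-0.019,0,0,0,0.0092,0,-0.0242,0,0,0,0.0095,0,-0.0294,0,0,0,0.0095,0,-0.0294,0,0,0]' 0
python3 - <<'E'
from h import *
p,d=cams.capture('side');cv2.imwrite('pics/s9.png',cv2.resize(p[200:310,170:330,::-1],None,fx=5,fy=5,interpolation=2))
E
```

```text
clock: 22.48
tool_pos: [541.5, 154.9, 108.6]
tool_rot: [[0.42, 0.005, 0.907], [-0.907, 0.003, 0.42], [-0.0, -1.0, 0.006]]
force: [3.9, 6.0, 2.5]
opening: 0.158
```

View pics/s9.png

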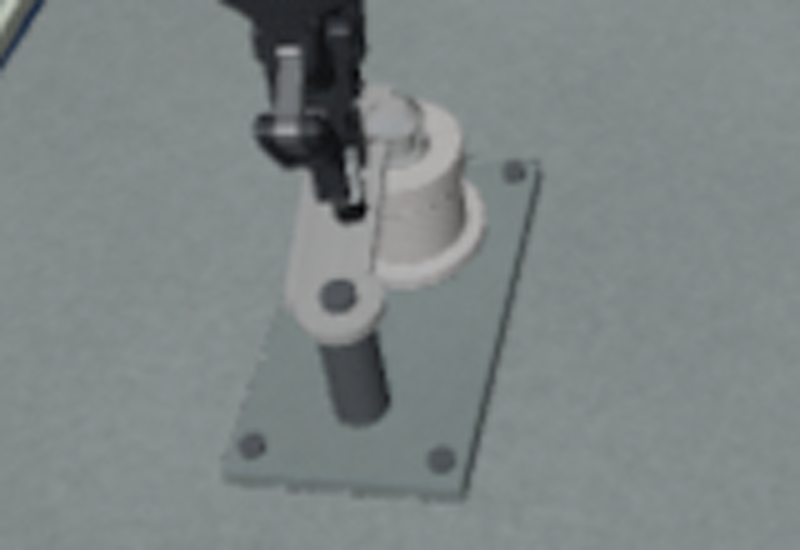

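The keeper is nearly in, with its slot about to go round the neck. I'll push the last few millimetres along −z of the tool until it meets the stop.

```bash
python3 -m inch '[0,0,-0.002,0,0,0,0,0,-0.004,0,0,0,-0.0003,0,-0.006,0,0,0,-0.0003,0,-0.006,0,0,0]' 0
python3 -m inch '[0,0,-0.001,0,0,0,-0.0002,0,-0.002,0,0,0,-0.0002,0,-0.002,0,0,0]' 0
python3 -m inch '[0,0,-0.001,0,0,0,0,0,-0.002,0,0,0,0,0,-0.002,0,0,0]' 0
```

```text
clock: 22.87
tool_pos: [534.2, 151.8, 108.4]
tool_rot: [[0.422, 0.0, 0.907], [-0.907, -0.0, 0.422], [0.0, -1.0, 0.0]]
force: [-4.2, 1.3, 9.6]
opening: 0.158
clock: 23.12
tool_pos: [533.3, 151.5, 108.5]
tool_rot: [[0.422, 0.003, 0.907], [-0.907, 0.001, 0.422], [0.0, -1.0, 0.003]]
force: [0.6, 2.4, 6.3]
opening: 0.154
clock: 23.37
tool_pos: [533.3, 151.5, 108.5]
tool_rot: [[0.421, 0.007, 0.907], [-0.907, 0.003, 0.421], [0.0, -1.0, 0.007]]
force: [8.8, 6.4, -0.9]
opening: 0.158
```

The tool has stopped at (533.3, 151.5), against a predicted fully-in knob position of (533.7, 151.3), with about 11 N against the stop. I'll release, lift clear and look.

```bash
python3 -m inch '[0,0,0,0,0,0,0,0,0,0,0,0,0,0,0,0,0,0,0,0,0,0,0,0,0,0,0,0,0,0,0,0,0,0,0,0]' 0.7
python3 -m inch '[0,-0.006,0,0,0,0,0,-0.025,0,0,0,0,0,-0.05,0,0,0,0,0,-0.075,0,0,0,0,0,-0.09,-0.01,0,0,0,0,-0.095,-0.03,0,0,0,0,-0.095,-0.045,0,0,0,0,-0.095,-0.05,0,0,0,0,-0.095,-0.05,0,0,0,0,-0.095,-0.05,0,0,0]' 0.7
python3 - <<'E'
from h import *
s=r.state();p,d=cams.capture('wrist');pos,R=s['tool_pos'],s['tool_rot'];cv2.imwrite('pics/w10.png',p[:,:,::-1])
W=cloud_w(pos,R,d);Z=W[...,2];g=p.max(2)
m=(Z>118)&(Z<135)&(g<90)&(W[...,1]>110)&(W[...,1]<230)&(W[...,0]>480)
k=W[m].mean(0);a=np.degrees(np.arctan2(k[1]-198.8,k[0]-518.2));print('knob',k,m.sum(),'dir',a,'keeper angle deg',a+71.8)
D=np.hypot(W[...,0]-550.6,W[...,1]-99);q=(D>17)&(D<30)&(Z>60)
print(np.histogram(Z[q],bins=np.arange(60,104,4)))
E
```

```text
clock: 23.87
tool_pos: [530.3, 150.0, 107.0]
tool_rot: [[0.421, -0.001, 0.907], [-0.907, -0.0, 0.421], [-0.0, -1.0, -0.001]]
force: [0.9, -0.1, 0.8]
opening: 0.699
clock: 24.7
tool_pos: [485.6, 129.2, 202.5]
tool_rot: [[0.421, 0.001, 0.907], [-0.907, 0.0, 0.421], [0.0, -1.0, 0.001]]
force: [0.0, -0.5, -0.3]
opening: 0.698
knob [533.91176989 151.22999341 127.77200917] 360 dir -71.72226589352012 keeper angle deg 0.07773410647988044
(array([  0,   0,   0,   0, 701,  18, 719, 977,   0,   0]), array([ 60,  64,  68,  72,  76,  80,  84,  88,  92,  96, 100]))
```

View pics/w10.png

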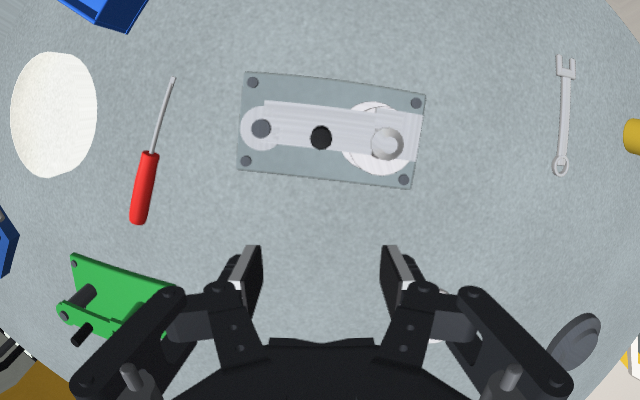

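The keeper lies along the fixture under the post's head (386,143), with the knob at (321,138). The fitted angle is about 0.1°, collar and keeper are at the right heights, and the gripper is clear. Handing in.

```bash
python3 -c "
from bench import ticket;print(ticket.finish_job())"
```

```text
the job is handed in; nothing more can be done
None
```

The fixture is set up as asked, and I handed the job in at about 25 s of the 72 s allowed. The sleeve went on first, then the collar, each guided down in the gripper until contact. I then swung the keeper in by its knob and let go.

- **Sleeve:** I used the one farthest to the robot's right. After release its top measured 60.6 mm and its flange 24.5 mm above the table. That is fully home, because the depth readings run about 0.6 mm high.
- **Collar:** its top measured 78.5 mm against 78 mm expected, with the same bias, so it sits on the sleeve.
- **Keeper:** it stopped with about 11 N against it. After release the knob was at (533.9, 151.2), within 0.3 mm of the predicted fully-in position. That puts the keeper angle at about 0.1°, which I can only trust to about 1°.
- **Forces and other objects:** the highest wrist force I read was about 17 N, against the 120 N limit. I touched nothing else, and the gripper ended well clear.

No check failed. Measured tool positions differed from the commanded ones by about 1 mm at times, so I lined up both parts by relative moves, finishing on contact force.

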